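# Change the plant-feed flask on the herb bench and prime the drip feeder

### The job

The drip feeder on the herb bench needs its feed flask changed: lift the spent pale flask with the red stopper out of the orange sprung ring, drop it into the wire basket and let go of it. Then set the fresh green flask upright in the ring and press it gently down by the flask, not by the ring, until the ring is most of the way down its spring travel, without ramming it against the stop, and finish there, still holding the flask pressed down. Leave the pots, tools and other things on the bench where they are, and do not knock the fresh flask over.

Things in the scene. Friction and masses are not known exactly. Their poses are not given: they have to be found in the camera images.
- spent_flask: Spent round glass flask, pale cream, red stopper; starts upright in the ring, foot 56 mm above the table. About 160 g, bottom-heavy. Ball belly 68 mm in diameter, centre 36 mm above a flat foot 36 mm wide; neck 24 mm in diameter from 68 to 112 mm above the foot; stopper 29 mm in diameter, 112 to 124 mm (the top). Origin: centre of the foot; z up the neck.
- spent_flask_belly (a point): Centre of the belly of the spent flask.
- fresh_flask: Fresh round glass flask, dark green, black stopper; starts standing on the bench. Pressing it on the cradle with over 60 N breaks it. About 160 g, bottom-heavy. Ball belly 68 mm in diameter, centre 36 mm above a flat foot 36 mm wide; neck 24 mm in diameter from 68 to 112 mm above the foot; stopper 29 mm in diameter, 112 to 124 mm (the top). Origin: centre of the foot; z up the neck.
- fresh_flask_belly (a point): Centre of the belly of the fresh flask.
- cradle: The feeder's cradle, fixed to the bench: white base plate 120 x 150 x 12 mm (x, y, z) with a grey valve seat and black pin up to 22 mm high in its middle, and two steel guide posts, up to 88 mm high, at y = +55 and -55 mm, each with a coil spring. Between them rides the orange ring. Origin: centre of the underside, on the table; z up.
- cradle_ring (a joint): How far the orange ring is pressed down, in m: 0 = up (sprung rest), 0.030 = bottom stop. The spring pushes up with about 4 N at 0 plus 330 N per m (about 14 N at the bottom, ring and flask weigh about 2 N of it): a flask merely standing in it does not sink it. Over 0.018 counts as pressed.
- ring_seat (a point): Centre of the ring's upper face, 70 mm above the table when up; it moves down with the ring. The orange ring is 74 mm outside and 52 mm inside in diameter, 9 mm thick, open at both sides. A seated flask rests with the belly on the inner upper edge: belly centre 22 mm above this point, foot 14 mm below it.
- basket: Square wire basket, galvanised, open at the top, fixed to the bench: 196 mm square outside, 188 mm inside, 80 mm high, floor 4 mm thick. Origin: centre of its underside; x and y along the walls. It and the fresh flask stand on either side of the cradle (+y and -y), either way round.
- basil_pot: Bystander: white ribbed pot, 130 mm across, with basil, about 270 mm tall. Origin under its centre.
- watering_can: Bystander: galvanised watering can, 150 mm across, 210 mm tall, spout at its +y, handle at its -y. Origin under its centre.
- clay_pot: Bystander: small empty terracotta pot, 76 mm across, 66 mm tall. Origin under its centre.
- scissors: Bystander: dark herb scissors, 165 mm long, lying flat. Origin at the pivot.
- twine_tin: Bystander: green tin, 68 mm across, 50 mm tall. Origin under its centre.
- trowel: Bystander: steel hand trowel with a wooden handle, 280 mm long, lying along its x. Origin where neck and blade meet.
There are look-alikes about, which are no part of the job. There is more than one size of the spent_flask; the one meant has the size given above. What is shaped like the cradle but turquoise is not meant.

How it is judged:
By the outcome, as a careful person would: the job done as asked, in the order asked, and still so for the second after the job is handed in, while the arm keeps its last pose, push and grip.
It also fails if it takes over 61 s, if anything falls off the work surface, if the arm or the gripper's body presses on something with over 40 N, if the wrist force passes 120 N, or if a joint passes its speed limit or range.

### The arm

A 6-joint arm with a two-finger parallel gripper is mounted at the origin on the work surface. World frame = base frame: x ahead of the robot, y to its left, z up, the work surface at z = 0. Lengths are in mm, angles in degrees, forces in N, time in s.
With the tool pointing down it reaches from about 300 to 850 mm from the base axis. Payload 4.2 kg.
Tool frame: the origin (TCP) lies midway between the tips of the shut fingers; the grasp point (between the pads) lies pinch_z behind it (pinch_z is the distance from the TCP to the grasp point, in mm); z points along the fingers, y is the line along which they close (so a half turn about z gives the same grasp; the last joint's range is limited). The gripper opens to 91 mm and grips with 3 to 60 N. Pads are 32 mm wide; open, the fingers measure 118 mm over their backs; the gripper's body (76 mm by 178 mm) begins 60 mm behind the grasp point.
Start: joints at [72.078, 18.312, 89.639, -0, 72.044, -1.146], TCP at [165.967, 550.544, 213.976] pointing down, gripper open.
Joint ranges: [-177.97, 177.97], [-48.28, 115.42], [12.27, 149.76], [-77.06, 257.06], [2.81, 150.46], [-146.56, 146.56]. Speed limits (degrees/s): [147.25, 147.25, 180, 180, 180, 180].

### API

Orientations are given as [roll, pitch, yaw] about the fixed x, y, z axes, in that order (R = Rz(yaw) Ry(pitch) Rx(roll)).
In Python, from workcell import state, grab_frame, job_done, masks_of, landmark_of, pinch_z gives the robot as it stands. The module is installed in compiled form; this text tells all that it offers.
- The arm moves only by the tool move_arm, never from a script. Its argument "plan" is a list of rows, each an object of numbers: "x", "y", "z": the shift along the tool's x, y, z in mm; "rx", "ry", "rz": the turn, a rotation vector about the tool's x, y, z in rad. A call has 1 to 10 rows; each row shifts and turns the commanded pose from where the row before left it, along the tool's axes as they then stand; what a row does not reach is not made up. A row lasts 1/10 s, in which the tool goes at most 50 mm and 8.59 degrees, less where a joint would pass 70% of its speed; a pose out of reach is approached as far as the arm can. A call is refused whole if a number of a shift passes 50 or a number of a turn 0.15, either way. A call with a gripper value outside its range is refused whole. "grip" is the opening, from 0 (shut) to 1 (fully open), set as the call begins (left out, the last holds). The fingers move at their own pace and stop on an object; "squeeze" is the grip in N (left out, the last holds). Time passes only in rows, so rows that do not move let the fingers close. It gives the time, the measured TCP pose, the force, the opening and the grip force at its end, in the units of the state.
- state(): the state, without advancing time (a new reading comes with each control period).
- grab_frame(name): name is "scene" or "side" or "wrist"; returns a dict with "img" (384x512x3 uint8, red, green, blue), "z_map" (384x512 float32, mm along the optical axis (not along the pixel's ray), 0 where there is no reading), "fx", "fy", "cx", "cy" (pixels), "rvec" (rotation vector, rad) and "tvec" (3), from world to camera coordinates, as OpenCV has them. Camera axes: x right, y down, z forward; pixel columns grow to the right and rows downward; lengths in mm; the calibration is good to about 2 mm. A picture is of the moment at which its call begins.
- job_done(): hands the job in; it is judged then, once.
Trained networks look in the newest picture that a camera, given by its name, has taken for a name from the list of things; names that differ only in an ending like _2 or _b are one class to them, and where a whole thing is asked for, a point or a joint stands for the part that bears it (a point fixed in the world has none). Each returns a list of dicts, best first, with "p" (0 to 1); they miss things now and then, are a little off and sometimes report something else, mostly with a low value. They report only what shows in the picture. A call takes as long as a camera call. They do not tell look-alikes from the thing itself.
- masks_of(camera, label): "pixels" (384x512 bool, what is visible of it) and "box" ([centre column, centre row, width, height] in pixels, round what is visible of it).
- landmark_of(camera, label): "point" ([column, row] in pixels: a listed point, or the origin of a listed thing).
The state is a dict: "time_s": time; "qpos": joint angles; "qvel": joint speeds; "effort": joint torques, N m; "ee_pos": TCP position; "ee_rot": TCP orientation; "force": force on the tool from outside, world axes, zero at the start; "torque": the same for the moment, N m; "gripper_width": finger opening in mm; "gripper_force": force on a finger pad.
Only numpy, scipy, OpenCV 4.12 (cv2) and the standard library are available. Lean on these libraries where they do the work, as an engineer would, in place of code of your own. Each camera call takes 0.05 s, during which the arm holds its last target. There are 200 camera calls.

## Working session

There is one attempt and no reset: what is moved stays moved. The work goes in short steps, Python scripts to look and compute and a tool call to move; the robot and the scene stay as the last step left them, time stands still between calls to the robot, and variables do not carry over. Pictures are saved under pics/ and viewed, at most 10 in all, crops included, and the job is handed in when it is done.

Besides the shell and the picture viewer there is one more tool, called by a JSON object that holds its "op" and its "data", one argument or row to a line. move_arm: Moves the arm, as the interface text tells. Its arguments: {"type":"object","properties":{"plan":{"type":"array","items":{"type":"object","properties":{"x":{"type":"number"},"y":{"type":"number"},"z":{"type":"number"},"rx":{"type":"number"},"ry":{"type":"number"},"rz":{"type":"number"}}}},"grip":{"type":"number"},"squeeze":{"type":"number"}},"required":["plan"]}

```bash
mkdir -p pics; cat > h.py <<'E'
import numpy as np,cv2
from workcell import *
def world(f,u,v,z=None):
    # pixel -> world using depth z (mm along axis)
    if z is None: z=f["z_map"][int(round(v)),int(round(u))]
    p=np.array([(u-f["cx"])/f["fx"]*z,(v-f["cy"])/f["fy"]*z,z])
    R=cv2.Rodrigues(np.array(f["rvec"],float))[0]
    return R.T@(p-np.array(f["tvec"]).ravel())
def cloud(f):
    v,u=np.mgrid[0:384,0:512]; z=f["z_map"]
    p=np.stack([(u-f["cx"])/f["fx"]*z,(v-f["cy"])/f["fy"]*z,z],-1)
    R=cv2.Rodrigues(np.array(f["rvec"],float))[0]
    return (p-np.array(f["tvec"]).ravel())@R
E
python3 - <<'E'
from h import *
np.set_printoptions(precision=1,suppress=True)
ims=[]
for c in ("scene","side"):
    f=grab_frame(c); ims.append(f["img"]); C=cloud(f)
    for n in ("spent_flask","fresh_flask","cradle","basket","clay_pot","twine_tin","scissors","basil_pot","watering_can","trowel"):
        for m in masks_of(c,n)[:4]:
            if m["p"]<.2: continue
            P=C[m["pixels"]&(f["z_map"]>0)]
            print(c,n,round(m["p"],2),np.array(m["box"]),np.percentile(P,[2,98],axis=0).ravel() if len(P) else None)
cv2.imwrite("pics/a.png",cv2.cvtColor(np.vstack(ims),cv2.COLOR_RGB2BGR)[:, :] if 0 else cv2.resize(cv2.cvtColor(ims[0],cv2.COLOR_RGB2BGR),(800,600)))
cv2.imwrite("pics/b.png",cv2.resize(cv2.cvtColor(ims[1],cv2.COLOR_RGB2BGR),(800,600)))
print(state(),pinch_z)
E
```

```text
scene spent_flask 0.59 [288.1 215.3  18.9  39.5] [464.9 137.7   2.8 536.2 223.8 164.9]
scene spent_flask 0.53 [264.1 189.4  16.4  24. ] [487.1  10.9  75.3 541.8  53.2 181.3]
scene fresh_flask 0.81 [317.5 235.7  18.4  21.2] [411.5 259.5  -1.2 478.5 355.1 126.4]
scene cradle 0.68 [276.4 158.2  36.5  23.7] [ 136.2 -350.8    0.4  300.2 -179.    76.4]
scene cradle 0.59 [259.8 205.6  44.4  33.2] [453.9 -47.6   1.7 591.6  96.9  84.4]
scene basket 0.95 [225.  177.   44.6  27.6] [ 416.4 -343.    -2.3  625.6 -179.2   84.9]
scene clay_pot 0.76 [191.6 184.4  14.8  24.7] [ 667.6 -306.1    0.4  739.6 -232.4   69.4]
scene twine_tin 0.67 [237.4 257.8  20.5  27.3] [731.6 192.5   6.2 791.9 253.3  54.8]
scene scissors 0.69 [203.9 235.9  41.6  16.6] [742.4 -25.4  -0.1 881.2  96.6  13.4]
scene basil_pot 0.61 [362.8 282.1  57.8  73.1] [454.9 541.3  11.8 604.6 655.9 253.5]
scene watering_can 0.91 [183.  133.8  49.2  45.9] [  373.2 -1184.6  -161.3   647.9  -502.2   195.5]
scene trowel 0.88 [351.3 225.2  15.4  37.7] [161.6 222.9   1.5 327.4 418.6  28.2]
side spent_flask 0.95 [214.9 164.8  22.7  38.5] [447.5 
[... 1001 characters left out ...]
138.9  17.2  16.8] [720.8 185.6   6.4 783.8 246.2  54.7]
side scissors 0.81 [300.9 158.8  43.3  13.1] [739.3 -22.6  -1.2 867.2  96.4  13.8]
side basil_pot 0.93 [153.   96.9  42.6  65.9] [453.7 521.2   8.  603.1 623.5 253.3]
side trowel 0.97 [137.6 191.9  18.9  64.4] [157.1 220.7  -0.9 330.2 426.2  27.4]
{'time_s': 1.1, 'qpos': array([72.1, 18.3, 89.6,  0. , 72. , -1.1]), 'qvel': array([ 0.1, -0. , -0. ,  0. ,  0.1, -0. ]), 'effort': array([  0. , -41.2, -23.2,   0.1,   0. ,   0. ]), 'ee_pos': array([165.9, 550.6, 214. ]), 'ee_rot': array([180. ,  -0. , 163.2]), 'force': array([-0.5, -0.7,  0. ]), 'torque': array([-0.,  0.,  0.]), 'gripper_force': 0.0, 'gripper_width': 91.12761002725064} 18.8
```

View pics/a.png

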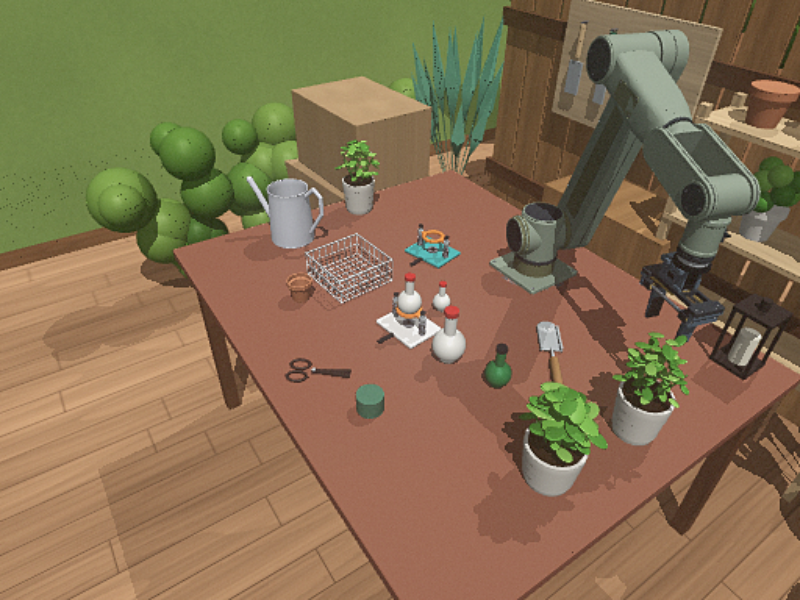

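View pics/b.png

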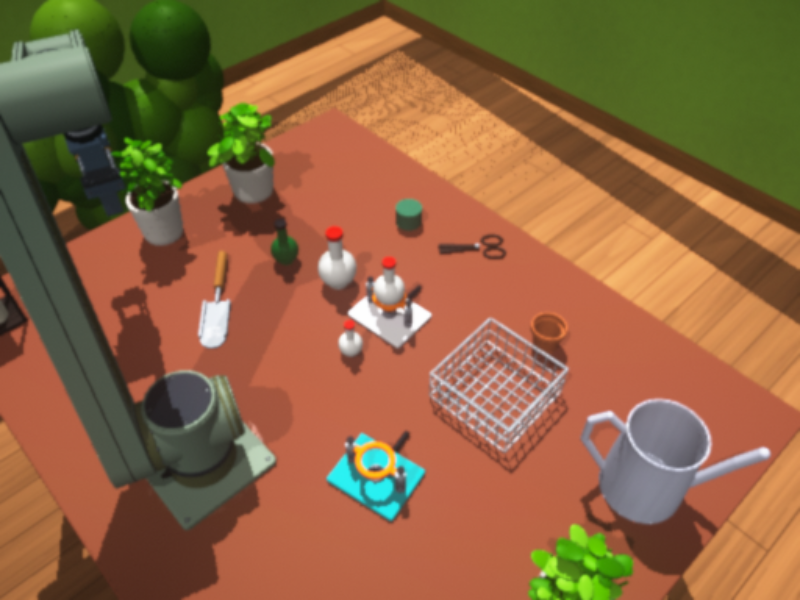

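Three flasks look like the spent one in the scene view: (408,297) in the orange ring on the white base, (441,298) small on the bench, and (449,338) large on the bench. The one at (408,297) fits, because it sits in the orange ring on the white cradle. The cradle with the turquoise base at (432,248) is the decoy. I'll confirm with a crop and measure.

```bash
cat >> h.py <<'E'
from scipy.optimize import least_squares
def fit(P,zf):
    """axis xy of flask with foot at zf: belly sphere r34 + neck cylinder r12 + stopper 14.5"""
    h=P[:,2]-zf
    def r(p):
        d=np.hypot(P[:,0]-p[0],P[:,1]-p[1])
        s=np.sqrt(d**2+(h-36)**2)-34
        return np.where(h<66,s,np.where(h<111,d-12,np.minimum(d-14.5,0)*0+np.maximum(d-14.5,0)))
    q=least_squares(r,P[:,:2].mean(0),loss="soft_l1",f_scale=2)
    return q.x,np.median(abs(r(q.x))),len(P)
E
python3 - <<'E'
from h import *
np.set_printoptions(precision=1,suppress=True)
ims=[]
for c,b in (("scene",(235,165,340,265)),("side",(160,120,265,240))):
    f=grab_frame(c); C=cloud(f); im=f["img"].astype(int)
    x0,y0,x1,y1=b; ims.append(cv2.resize(cv2.cvtColor(f["img"][y0:y1,x0:x1],cv2.COLOR_RGB2BGR),(400,400),interpolation=cv2.INTER_CUBIC))
    ok=f["z_map"]>0
    for n,g,zf in (("spent",(512,22),56),("fresh",(442,325),0)):
        s=ok&(np.hypot(C[...,0]-g[0],C[...,1]-g[1])<45)&(C[...,2]>zf+(30 if n=="spent" else 8))&(C[...,2]<zf+128)
        print(c,n,fit(C[s],zf), C[s][:,2].max())
    for n,g in (("white",(515,20)),("basket",(525,-260))):
        z=C[...,2]
        if n=="white": s=ok&(abs(z-12)<6)&(im.min(-1)>150)&(np.hypot(C[...,0]-g[0],C[...,1]-g[1])<110)
        else: s=ok&(abs(z-79)<6)&(np.hypot(C[...,0]-g[0],C[...,1]-g[1])<160)
        print(c,n,s.sum(),cv2.minAreaRect(C[s][:,:2].astype(np.float32)))
    for n in("ring_seat","cradle","basket","spent_flask_belly","fresh_flask_belly"):
        print(c,n,[(round(m["p"],2),np.array(m["point"])) for m in landmark_of(c,n)[:3]])
cv2.imwrite("pics/c.png",np.hstack(ims))
E
```

```text
scene spent (array([509.5,  19.8]), np.float64(1.2442214137558674), 232) 183.39786846551155
scene fresh (array([445.9, 323.3]), np.float64(1.0918863905229514), 305) 127.08855725389559
scene white 384 ((511.82965087890625, 19.799331665039062), (122.47328186035156, 152.9843292236328), 9.35151195526123)
scene basket 114 ((529.79833984375, -285.9526062011719), (200.37106323242188, 206.07566833496094), 4.822705268859863)
scene ring_seat [(0.62, array([262.1, 198.5])), (0.54, array([275. , 154.4])), (0.21, array([187.8, 149.5]))]
scene cradle [(0.88, array([276.9, 164.5])), (0.69, array([260. , 193.3])), (0.6, array([258.8, 208.2]))]
scene basket [(0.83, array([222. , 178.1]))]
scene spent_flask_belly [(0.95, array([287.7, 219.3])), (0.6, array([261.2, 193.3])), (0.56, array([282.9, 194.7]))]
scene fresh_flask_belly [(0.67, array([318.4, 238.2]))]
side spent (array([507.8,  21.6]), np.float64(1.20259589208014), 376) 183.9391638515584
side fresh (array([444., 325.]), np.float64(1.1782260868358962), 334) 127.43236442337498
side white 673 ((507.693115234375, 20.57904815673828), (125.08688354492188, 155.5902557373047), 8.653185844421387)
side basket 354 ((526.5248413085938, -281.8002014160156), (201.74847412109375, 198.60012817382812), 3.9887540340423584)
side ring_seat [(0.61, array([250.1, 185.9])), (0.58, array([238.9, 294.5]))]
side cradle [(0.76, array([241.1, 303.9])), (0.66, array([249.3, 202.1]))]
side basket [(0.88, array([317. , 250.7]))]
side spent_flask_belly [(0.72, array([215.4, 167.2])), (0.58, array([223.2, 220.4])), (0.56, array([249.9, 186.2]))]
side fresh_flask_belly [(0.63, array([182.9, 158.3]))]
```

View pics/c.png

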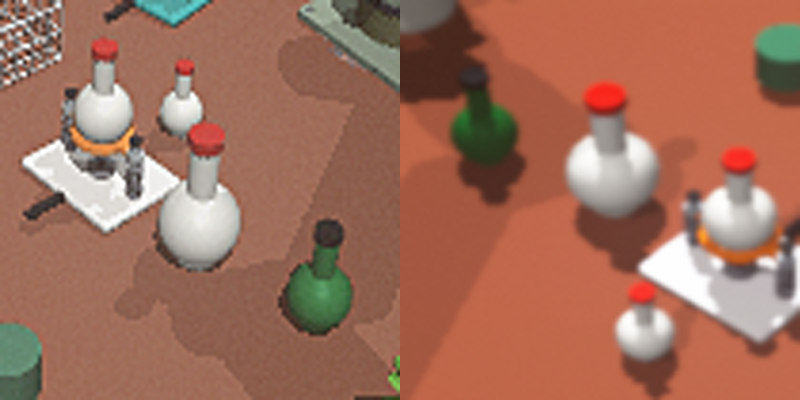

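The crop confirms it. The medium flask in the orange ring on the white base is at about (103,95) in the left half. The small one is at (182,105), the large one at (200,215), and the green flask at (318,280). Now moving above the ring.

{"op": "move_arm", "data": {
  "plan": [
    {"z": -43, "rz": -0.147},
    {"z": -43, "rz": -0.146},
    {"x": -20, "y": -32},
    {"x": -23, "y": -36},
    {"x": -23, "y": -36},
    {"x": -23, "y": -36},
    {"x": -23, "y": -36},
    {"x": -23, "y": -36},
    {"x": -23, "y": -36},
    {"x": -23, "y": -36}
  ],
  "grip": 1
}}

```text
schema error: expected keys x, y, z, rx, ry, rz
```

{"op": "move_arm", "data": {
  "plan": [
    {"x": 0, "y": 0, "z": -43, "rx": 0, "ry": 0, "rz": -0.147},
    {"x": 0, "y": 0, "z": -43, "rx": 0, "ry": 0, "rz": -0.146},
    {"x": -20, "y": -32, "z": 0, "rx": 0, "ry": 0, "rz": 0},
    {"x": -23, "y": -36, "z": 0, "rx": 0, "ry": 0, "rz": 0},
    {"x": -23, "y": -36, "z": 0, "rx": 0, "ry": 0, "rz": 0},
    {"x": -23, "y": -36, "z": 0, "rx": 0, "ry": 0, "rz": 0},
    {"x": -23, "y": -36, "z": 0, "rx": 0, "ry": 0, "rz": 0},
    {"x": -23, "y": -36, "z": 0, "rx": 0, "ry": 0, "rz": 0},
    {"x": -23, "y": -36, "z": 0, "rx": 0, "ry": 0, "rz": 0},
    {"x": -23, "y": -36, "z": 0, "rx": 0, "ry": 0, "rz": 0}
  ],
  "grip": 1
}}

```text
time_s: 2.7
ee_pos: [347.6, 265.0, 300.2]
ee_rot: [180.0, 0.0, -180.0]
force: [-0.1, 0.9, 0.1]
gripper_width: 91.0
gripper_force: 0.0
```

{"op": "move_arm", "data": {
  "plan": [
    {"x": -23, "y": -35, "z": 0, "rx": 0, "ry": 0, "rz": 0},
    {"x": -23, "y": -35, "z": 0, "rx": 0, "ry": 0, "rz": 0},
    {"x": -23, "y": -35, "z": 0, "rx": 0, "ry": 0, "rz": 0},
    {"x": -23, "y": -35, "z": 0, "rx": 0, "ry": 0, "rz": 0},
    {"x": -23, "y": -35, "z": 0, "rx": 0, "ry": 0, "rz": 0},
    {"x": -23, "y": -35, "z": 0, "rx": 0, "ry": 0, "rz": 0},
    {"x": -23, "y": -34, "z": 0, "rx": 0, "ry": 0, "rz": 0},
    {"x": 0, "y": 0, "z": 0, "rx": 0, "ry": 0, "rz": 0}
  ]
}}

```text
time_s: 3.5
ee_pos: [510.2, 19.0, 299.4]
ee_rot: [-179.9, 0.0, 179.7]
force: [-0.9, 0.3, -0.2]
gripper_width: 90.9
gripper_force: 0.0
```

```bash
python3 - <<'E'
from h import *
np.set_printoptions(precision=1,suppress=True)
f=grab_frame("wrist"); C=cloud(f); ok=f["z_map"]>0
s=ok&(np.hypot(C[...,0]-509,C[...,1]-21)<42)&(C[...,2]>86)&(C[...,2]<186)
print(fit(C[s],56),C[s][:,2].max()); t=s&(C[...,2]>172); print(t.sum(),cv2.minEnclosingCircle(C[t][:,:2].astype(np.float32)), np.median(C[t],0))
im=f["img"].astype(int); o=ok&(im[...,0]>180)&(im[...,2]<80)&(im[...,1]>80)&(abs(C[...,2]-66)<12)
print("ring",o.sum(),cv2.minEnclosingCircle(C[o][:,:2].astype(np.float32)) if o.sum()>5 else 0)
print(state()["ee_pos"],state()["force"])
cv2.imwrite("pics/d.png",cv2.cvtColor(f["img"],cv2.COLOR_RGB2BGR))
E
```

```text
(array([508.7,  21.1]), np.float64(0.20771522891854133), 2522) 182.09673417886523
722 ((508.2358093261719, 21.1126766204834), 14.199492454528809) [507.2  21.4 179.8]
ring 222 ((509.5419006347656, 21.296710968017578), 45.373897552490234)
[508.8  21.  299.4] [ 0.4 -1.3  0.4]
```

View pics/d.png

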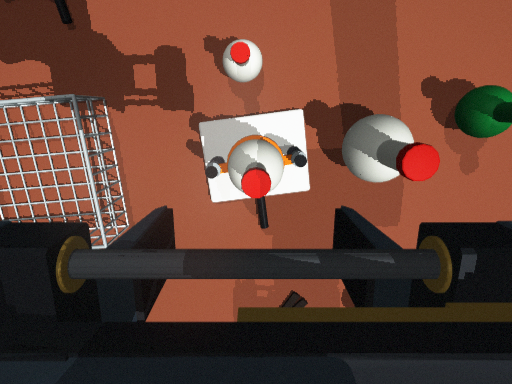

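The wrist view shows the flask in the ring with its stopper at (256,183), and the TCP is already on its axis at (508.7, 21.1). Descending to the neck and closing.

{"op": "move_arm", "data": {
  "plan": [
    {"x": 0, "y": 0, "z": 40, "rx": 0, "ry": 0, "rz": 0},
    {"x": 0, "y": 0, "z": 40, "rx": 0, "ry": 0, "rz": 0},
    {"x": 0, "y": 0, "z": 40, "rx": 0, "ry": 0, "rz": 0},
    {"x": 0, "y": 0, "z": 30, "rx": 0, "ry": 0, "rz": 0},
    {"x": 0, "y": 0, "z": 17, "rx": 0, "ry": 0, "rz": 0},
    {"x": 0, "y": 0, "z": 0, "rx": 0, "ry": 0, "rz": 0},
    {"x": 0, "y": 0, "z": 0, "rx": 0, "ry": 0, "rz": 0}
  ],
  "grip": 1
}}

```text
time_s: 4.25
ee_pos: [508.1, 23.5, 133.6]
ee_rot: [180.0, 0.0, -179.9]
force: [-0.0, -0.2, -0.4]
gripper_width: 91.2
gripper_force: 0.0
```

{"op": "move_arm", "data": {
  "plan": [
    {"x": 0, "y": 0, "z": 0, "rx": 0, "ry": 0, "rz": 0},
    {"x": 0, "y": 0, "z": 0, "rx": 0, "ry": 0, "rz": 0},
    {"x": 0, "y": 0, "z": 0, "rx": 0, "ry": 0, "rz": 0},
    {"x": 0, "y": 0, "z": 0, "rx": 0, "ry": 0, "rz": 0},
    {"x": 0, "y": 0, "z": 0, "rx": 0, "ry": 0, "rz": 0},
    {"x": 0, "y": 0, "z": 0, "rx": 0, "ry": 0, "rz": 0},
    {"x": 0, "y": 0, "z": 0, "rx": 0, "ry": 0, "rz": 0},
    {"x": 0, "y": 0, "z": 0, "rx": 0, "ry": 0, "rz": 0},
    {"x": 0, "y": 0, "z": 0, "rx": 0, "ry": 0, "rz": 0},
    {"x": 0, "y": 0, "z": 0, "rx": 0, "ry": 0, "rz": 0}
  ],
  "grip": 0,
  "squeeze": 25
}}

```text
time_s: 5.25
ee_pos: [508.1, 22.5, 132.9]
ee_rot: [-180.0, -0.0, -180.0]
force: [0.4, -0.9, -0.3]
gripper_width: 28.2
gripper_force: 25.0
```

{"op": "move_arm", "data": {
  "plan": [
    {"x": 0, "y": 0, "z": -10, "rx": 0, "ry": 0, "rz": 0},
    {"x": 0, "y": 0, "z": -20, "rx": 0, "ry": 0, "rz": 0},
    {"x": 0, "y": 0, "z": -30, "rx": 0, "ry": 0, "rz": 0},
    {"x": 0, "y": 0, "z": -30, "rx": 0, "ry": 0, "rz": 0},
    {"x": 0, "y": 0, "z": -20, "rx": 0, "ry": 0, "rz": 0},
    {"x": 0, "y": 0, "z": 0, "rx": 0, "ry": 0, "rz": 0}
  ]
}}

```text
time_s: 5.85
ee_pos: [509.8, 22.7, 246.3]
ee_rot: [180.0, 0.4, -180.0]
force: [1.2, 0.3, -1.5]
gripper_width: 27.8
gripper_force: 25.0
```

```bash
python3 - <<'E'
from h import *
np.set_printoptions(precision=1,suppress=True)
ims=[]
for c,b in (("scene",(215,135,320,240)),("side",(190,110,310,230))):
    f=grab_frame(c); x0,y0,x1,y1=b
    ims.append(cv2.resize(cv2.cvtColor(f["img"][y0:y1,x0:x1],cv2.COLOR_RGB2BGR),(400,400)))
cv2.imwrite("pics/e.png",np.hstack(ims)); s=state(); print(s["ee_pos"],s["force"],s["gripper_width"],s["time_s"])
E
```

```text
[507.7  22.7 242.7] [-0.8 -0.8 -2.2] 28.62802466159524 5.95
```

View pics/e.png

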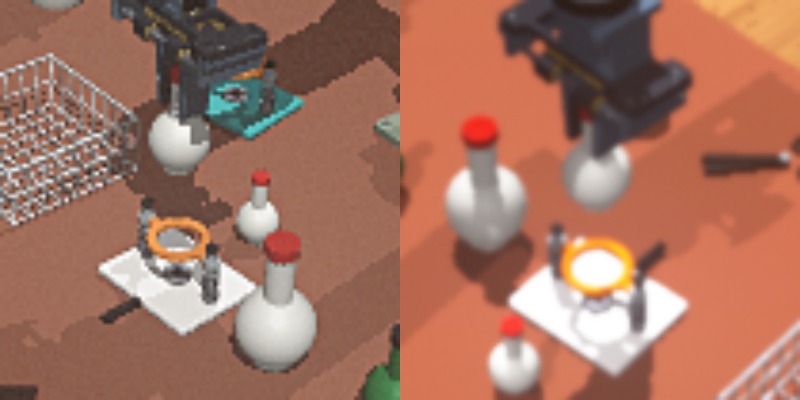

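The spent flask is held upright and clear of the ring, at (180,140) left and (597,175) right. Moving to the basket.

{"op": "move_arm", "data": {
  "plan": [
    {"x": -3, "y": -20, "z": 0, "rx": 0, "ry": 0, "rz": 0},
    {"x": -3, "y": -36, "z": 0, "rx": 0, "ry": 0, "rz": 0},
    {"x": -3, "y": -40, "z": 0, "rx": 0, "ry": 0, "rz": 0},
    {"x": -3, "y": -40, "z": 0, "rx": 0, "ry": 0, "rz": 0},
    {"x": -3, "y": -40, "z": 0, "rx": 0, "ry": 0, "rz": 0},
    {"x": -3, "y": -40, "z": 0, "rx": 0, "ry": 0, "rz": 0},
    {"x": -2, "y": -40, "z": 0, "rx": 0, "ry": 0, "rz": 0},
    {"x": 0, "y": -32, "z": 0, "rx": 0, "ry": 0, "rz": 0},
    {"x": 0, "y": -18, "z": 0, "rx": 0, "ry": 0, "rz": 0},
    {"x": 0, "y": 0, "z": 0, "rx": 0, "ry": 0, "rz": 0}
  ]
}}

```text
time_s: 6.95
ee_pos: [527.4, -284.9, 241.0]
ee_rot: [179.9, -0.2, 179.9]
force: [0.0, 0.5, -2.1]
gripper_width: 28.4
gripper_force: 25.0
```

{"op": "move_arm", "data": {
  "plan": [
    {"x": 0, "y": 0, "z": 20, "rx": 0, "ry": 0, "rz": 0},
    {"x": 0, "y": 0, "z": 30, "rx": 0, "ry": 0, "rz": 0},
    {"x": 0, "y": 0, "z": 35, "rx": 0, "ry": 0, "rz": 0},
    {"x": 0, "y": 0, "z": 35, "rx": 0, "ry": 0, "rz": 0},
    {"x": 0, "y": 0, "z": 20, "rx": 0, "ry": 0, "rz": 0},
    {"x": 0, "y": 0, "z": 14, "rx": 0, "ry": 0, "rz": 0},
    {"x": 0, "y": 0, "z": 0, "rx": 0, "ry": 0, "rz": 0},
    {"x": 0, "y": 0, "z": 0, "rx": 0, "ry": 0, "rz": 0}
  ]
}}

```text
time_s: 7.75
ee_pos: [528.3, -282.2, 89.0]
ee_rot: [180.0, -0.0, -179.9]
force: [1.1, -0.5, 0.1]
gripper_width: 28.1
gripper_force: 25.0
```

{"op": "move_arm", "data": {
  "plan": [
    {"x": 0, "y": 0, "z": 3, "rx": 0, "ry": 0, "rz": 0},
    {"x": 0, "y": 0, "z": 2, "rx": 0, "ry": 0, "rz": 0},
    {"x": 0, "y": 0, "z": 0, "rx": 0, "ry": 0, "rz": 0}
  ]
}}

```text
time_s: 8.05
ee_pos: [528.2, -283.3, 84.2]
ee_rot: [-180.0, 0.0, -180.0]
force: [0.6, -0.4, -1.2]
gripper_width: 28.1
gripper_force: 25.0
```

{"op": "move_arm", "data": {
  "plan": [
    {"x": 0, "y": 0, "z": 0, "rx": 0, "ry": 0, "rz": 0},
    {"x": 0, "y": 0, "z": 0, "rx": 0, "ry": 0, "rz": 0},
    {"x": 0, "y": 0, "z": 0, "rx": 0, "ry": 0, "rz": 0},
    {"x": 0, "y": 0, "z": 0, "rx": 0, "ry": 0, "rz": 0},
    {"x": 0, "y": 0, "z": 0, "rx": 0, "ry": 0, "rz": 0},
    {"x": 0, "y": 0, "z": 0, "rx": 0, "ry": 0, "rz": 0}
  ],
  "grip": 0.8
}}

```text
time_s: 8.65
ee_pos: [528.2, -283.4, 84.0]
ee_rot: [180.0, 0.0, -180.0]
force: [0.3, -0.3, -0.6]
gripper_width: 71.9
gripper_force: 0.0
```

{"op": "move_arm", "data": {
  "plan": [
    {"x": 0, "y": 0, "z": -20, "rx": 0, "ry": 0, "rz": 0},
    {"x": 0, "y": 0, "z": -35, "rx": 0, "ry": 0, "rz": 0},
    {"x": 0, "y": 0, "z": -40, "rx": 0, "ry": 0, "rz": 0},
    {"x": 0, "y": 0, "z": -40, "rx": 0, "ry": 0, "rz": 0},
    {"x": 0, "y": 0, "z": -40, "rx": 0, "ry": 0, "rz": 0},
    {"x": 0, "y": 0, "z": -30, "rx": 0, "ry": 0, "rz": 0},
    {"x": 0, "y": 0, "z": 0, "rx": 0, "ry": 0, "rz": 0}
  ]
}}

```text
time_s: 9.35
ee_pos: [530.0, -284.4, 294.3]
ee_rot: [-179.7, 0.5, -180.0]
force: [-0.1, 0.1, 0.4]
gripper_width: 73.1
gripper_force: 0.0
```

```bash
python3 - <<'E'
from h import *
ims=[]
for c,b in (("scene",(175,125,320,270)),("side",(150,130,370,300))):
    f=grab_frame(c); x0,y0,x1,y1=b
    ims.append(cv2.resize(cv2.cvtColor(f["img"][y0:y1,x0:x1],cv2.COLOR_RGB2BGR),(400,400)))
    C=cloud(f); s=(f["z_map"]>0)&(np.hypot(C[...,0]-445,C[...,1]-324)<45)&(C[...,2]>8)&(C[...,2]<128); print(fit(C[s],0))
cv2.imwrite("pics/f.png",np.hstack(ims)); s=state(); print(s["ee_pos"],s["force"],s["gripper_width"],s["time_s"])
E
```

```text
(array([446.3164617 , 323.41466967]), np.float64(1.0540350276128336), 303)
(array([444.29680962, 325.22582157]), np.float64(1.5891103671743352), 328)
[ 528.11513987 -283.38796314  289.21846489] [-1.22570244 -0.23289405 -0.78909485] 73.07962378036183 9.45
```

View pics/f.png

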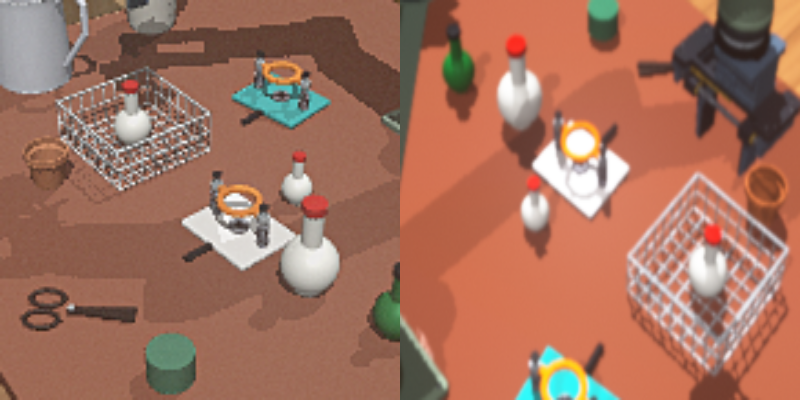

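The spent flask stands free in the basket, at (130,125) left and (708,265) right, and the ring is empty. Moving on to the green flask.

{"op": "move_arm", "data": {
  "plan": [
    {"x": 4, "y": 25, "z": 0, "rx": 0, "ry": 0, "rz": 0},
    {"x": 5, "y": 40, "z": 0, "rx": 0, "ry": 0, "rz": 0},
    {"x": 5, "y": 42, "z": 0, "rx": 0, "ry": 0, "rz": 0},
    {"x": 5, "y": 42, "z": 0, "rx": 0, "ry": 0, "rz": 0},
    {"x": 5, "y": 42, "z": 0, "rx": 0, "ry": 0, "rz": 0},
    {"x": 5, "y": 42, "z": 0, "rx": 0, "ry": 0, "rz": 0},
    {"x": 5, "y": 42, "z": 0, "rx": 0, "ry": 0, "rz": 0},
    {"x": 5, "y": 42, "z": 0, "rx": 0, "ry": 0, "rz": 0},
    {"x": 5, "y": 42, "z": 0, "rx": 0, "ry": 0, "rz": 0},
    {"x": 5, "y": 42, "z": 0, "rx": 0, "ry": 0, "rz": 0}
  ],
  "grip": 1
}}

```text
time_s: 10.45
ee_pos: [477.6, 119.0, 287.1]
ee_rot: [-180.0, -0.2, -180.0]
force: [0.7, 0.0, -0.6]
gripper_width: 90.9
gripper_force: 0.0
```

{"op": "move_arm", "data": {
  "plan": [
    {"x": 6, "y": 42, "z": 0, "rx": 0, "ry": 0, "rz": 0},
    {"x": 6, "y": 42, "z": 0, "rx": 0, "ry": 0, "rz": 0},
    {"x": 6, "y": 42, "z": 0, "rx": 0, "ry": 0, "rz": 0},
    {"x": 6, "y": 40, "z": 0, "rx": 0, "ry": 0, "rz": 0},
    {"x": 6, "y": 28, "z": 0, "rx": 0, "ry": 0, "rz": 0},
    {"x": 4, "y": 12, "z": 0, "rx": 0, "ry": 0, "rz": 0},
    {"x": 0, "y": 0, "z": 0, "rx": 0, "ry": 0, "rz": 0},
    {"x": 0, "y": 0, "z": 0, "rx": 0, "ry": 0, "rz": 0}
  ]
}}

```text
time_s: 11.25
ee_pos: [444.9, 322.4, 288.2]
ee_rot: [-179.9, -0.1, 180.0]
force: [-0.2, -0.4, -0.3]
gripper_width: 91.0
gripper_force: 0.0
```

```bash
python3 - <<'E'
from h import *
f=grab_frame("wrist"); C=cloud(f); ok=f["z_map"]>0
s=ok&(np.hypot(C[...,0]-445,C[...,1]-324)<42)&(C[...,2]>8)&(C[...,2]<130)
print(fit(C[s],0),C[s][:,2].max()); t=s&(C[...,2]>116); print(cv2.minEnclosingCircle(C[t][:,:2].astype(np.float32)))
print(state()["ee_pos"],state()["force"])
E
```

```text
(array([445.28545831, 324.70828526]), np.float64(0.195617148400558), 2001) 126.80274662552384
((445.1387634277344, 324.9682922363281), 14.253911018371582)
[445.13280667 322.15687881 288.53753999] [ 0.53479138 -0.47776821 -0.1287568 ]
```

{"op": "move_arm", "data": {
  "plan": [
    {"x": 0, "y": 2, "z": 30, "rx": 0, "ry": 0, "rz": 0},
    {"x": 0, "y": 0, "z": 40, "rx": 0, "ry": 0, "rz": 0},
    {"x": 0, "y": 0, "z": 40, "rx": 0, "ry": 0, "rz": 0},
    {"x": 0, "y": 0, "z": 40, "rx": 0, "ry": 0, "rz": 0},
    {"x": 0, "y": 0, "z": 30, "rx": 0, "ry": 0, "rz": 0},
    {"x": 0, "y": 0, "z": 20, "rx": 0, "ry": 0, "rz": 0},
    {"x": 0, "y": 0, "z": 11, "rx": 0, "ry": 0, "rz": 0},
    {"x": 0, "y": 0, "z": 5, "rx": 0, "ry": 0, "rz": 0},
    {"x": 0, "y": 0, "z": 0, "rx": 0, "ry": 0, "rz": 0},
    {"x": 0, "y": 0, "z": 0, "rx": 0, "ry": 0, "rz": 0}
  ]
}}

```text
time_s: 12.3
ee_pos: [445.9, 325.8, 74.1]
ee_rot: [179.9, 0.1, 180.0]
force: [0.4, 0.2, -0.3]
gripper_width: 91.2
gripper_force: 0.0
```

{"op": "move_arm", "data": {
  "plan": [
    {"x": 0, "y": 0, "z": 0, "rx": 0, "ry": 0, "rz": 0},
    {"x": 0, "y": 0, "z": 0, "rx": 0, "ry": 0, "rz": 0},
    {"x": 0, "y": 0, "z": 0, "rx": 0, "ry": 0, "rz": 0},
    {"x": 0, "y": 0, "z": 0, "rx": 0, "ry": 0, "rz": 0},
    {"x": 0, "y": 0, "z": 0, "rx": 0, "ry": 0, "rz": 0},
    {"x": 0, "y": 0, "z": 0, "rx": 0, "ry": 0, "rz": 0},
    {"x": 0, "y": 0, "z": 0, "rx": 0, "ry": 0, "rz": 0},
    {"x": 0, "y": 0, "z": 0, "rx": 0, "ry": 0, "rz": 0},
    {"x": 0, "y": 0, "z": 0, "rx": 0, "ry": 0, "rz": 0},
    {"x": 0, "y": 0, "z": 0, "rx": 0, "ry": 0, "rz": 0}
  ],
  "grip": 0,
  "squeeze": 40
}}

```text
time_s: 13.3
ee_pos: [445.0, 325.6, 72.9]
ee_rot: [180.0, -0.0, -180.0]
force: [0.1, -0.1, -0.8]
gripper_width: 28.0
gripper_force: 40.0
```

{"op": "move_arm", "data": {
  "plan": [
    {"x": 0, "y": 0, "z": -10, "rx": 0, "ry": 0, "rz": 0},
    {"x": 0, "y": 0, "z": -20, "rx": 0, "ry": 0, "rz": 0},
    {"x": 0, "y": 0, "z": -30, "rx": 0, "ry": 0, "rz": 0},
    {"x": 0, "y": 0, "z": -35, "rx": 0, "ry": 0, "rz": 0},
    {"x": 0, "y": 0, "z": -35, "rx": 0, "ry": 0, "rz": 0},
    {"x": 0, "y": 0, "z": -35, "rx": 0, "ry": 0, "rz": 0},
    {"x": 0, "y": 0, "z": -25, "rx": 0, "ry": 0, "rz": 0},
    {"x": 0, "y": 0, "z": -15, "rx": 0, "ry": 0, "rz": 0},
    {"x": 0, "y": 0, "z": 0, "rx": 0, "ry": 0, "rz": 0}
  ]
}}

```text
time_s: 14.2
ee_pos: [445.9, 326.2, 281.0]
ee_rot: [179.8, 0.3, -180.0]
force: [0.7, -0.2, -1.2]
gripper_width: 27.4
gripper_force: 40.0
```

{"op": "move_arm", "data": {
  "plan": [
    {"x": -5, "y": -24, "z": 0, "rx": 0, "ry": 0, "rz": 0},
    {"x": -8, "y": -35, "z": 0, "rx": 0, "ry": 0, "rz": 0},
    {"x": -8, "y": -38, "z": 0, "rx": 0, "ry": 0, "rz": 0},
    {"x": -8, "y": -38, "z": 0, "rx": 0, "ry": 0, "rz": 0},
    {"x": -8, "y": -38, "z": 0, "rx": 0, "ry": 0, "rz": 0},
    {"x": -8, "y": -38, "z": 0, "rx": 0, "ry": 0, "rz": 0},
    {"x": -8, "y": -38, "z": 0, "rx": 0, "ry": 0, "rz": 0},
    {"x": -7, "y": -32, "z": 0, "rx": 0, "ry": 0, "rz": 0},
    {"x": -4, "y": -22, "z": 0, "rx": 0, "ry": 0, "rz": 0},
    {"x": 0, "y": 0, "z": 0, "rx": 0, "ry": 0, "rz": 0}
  ]
}}

```text
time_s: 15.2
ee_pos: [508.7, 20.1, 276.7]
ee_rot: [-179.9, -0.1, 179.8]
force: [-0.0, 0.6, -1.0]
gripper_width: 27.9
gripper_force: 40.0
```

```bash
python3 - <<'E'
from h import *
np.set_printoptions(precision=1,suppress=True)
ims=[]; p=state()["ee_pos"]
for c in ("scene","side","wrist"):
    f=grab_frame(c); C=cloud(f); im=f["img"].astype(int); ok=f["z_map"]>0
    g=ok&(im[...,1]>im[...,0]+12)&(im[...,1]>im[...,2]+5)&(np.hypot(C[...,0]-p[0],C[...,1]-p[1])<60)&(C[...,2]>150)&(C[...,2]<280)
    P=C[g]
    if len(P)>30:
        B=P[P[:,2]<P[:,2].min()+55]
        q=least_squares(lambda a:np.linalg.norm(B-a,axis=1)-34,[p[0],p[1],p[2]-37],loss="soft_l1",f_scale=2)
        print(c,len(B),"belly",q.x,np.median(abs(q.fun)))
    o=ok&(im[...,0]>180)&(im[...,2]<90)&(im[...,1]>80)&(im[...,1]<190)&(abs(C[...,2]-66)<14)&(np.hypot(C[...,0]-509,C[...,1]-21)<60)
    t=C[o]; t=t[t[:,2]>65]
    if len(t)>20: print(c,"ring",len(t),np.median(t[:,2]),cv2.minEnclosingCircle(t[:,:2].astype(np.float32)))
    ims.append(cv2.cvtColor(f["img"],cv2.COLOR_RGB2BGR))
a=cv2.resize(ims[0][100:240,200:340],(400,400)); b=cv2.resize(ims[1][90:230,180:320],(400,400))
cv2.imwrite("pics/g.png",np.hstack([a,b])); s=state(); print(s["ee_pos"],s["force"],s["time_s"],s["qpos"])
E
```

```text
scene 86 belly [509.5  18.8 239.1] 1.419829630947035
scene ring 69 71.1385606978413 ((511.6333923339844, 19.047475814819336), 42.343441009521484)
side 212 belly [508.2  21.9 240.2] 1.3501978005101058
side ring 81 69.45506303118162 ((507.8427734375, 22.915237426757812), 41.38631057739258)
wrist 3938 belly [509.6  22.3 240.9] 0.3361743374254722
wrist ring 429 70.12398875481045 ((508.3022766113281, 21.312719345092773), 45.99189758300781)
[508.5  23.2 277.2] [-0.5  0.5 -1.3] 15.35 [  1.3  10.3  91.4   0.   78.3 -88.7]
```

View pics/g.png

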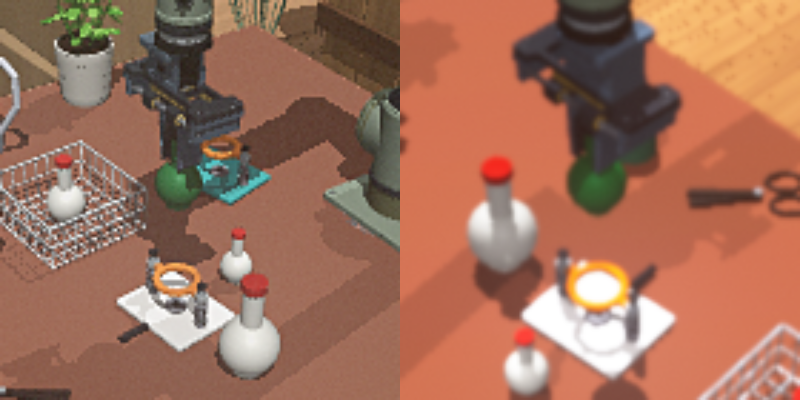

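The green flask hangs upright over the empty ring, at (180,185) left and (597,185) right. The ring centre agrees with the belly to within 1 mm. Lowering to just above the seat.

{"op": "move_arm", "data": {
  "plan": [
    {"x": 0, "y": -0.5, "z": 20, "rx": 0, "ry": 0, "rz": 0},
    {"x": 0, "y": 0, "z": 35, "rx": 0, "ry": 0, "rz": 0},
    {"x": 0, "y": 0, "z": 35, "rx": 0, "ry": 0, "rz": 0},
    {"x": 0, "y": 0, "z": 25, "rx": 0, "ry": 0, "rz": 0},
    {"x": 0, "y": 0, "z": 15, "rx": 0, "ry": 0, "rz": 0},
    {"x": 0, "y": 0, "z": 10, "rx": 0, "ry": 0, "rz": 0},
    {"x": 0, "y": 0, "z": 0, "rx": 0, "ry": 0, "rz": 0},
    {"x": 0, "y": 0, "z": 0, "rx": 0, "ry": 0, "rz": 0}
  ]
}}

```text
time_s: 16.15
ee_pos: [509.5, 22.7, 138.5]
ee_rot: [180.0, 0.1, -179.9]
force: [-0.1, -0.3, -1.6]
gripper_width: 27.9
gripper_force: 40.0
```

{"op": "move_arm", "data": {
  "plan": [
    {"x": 0, "y": 0, "z": 3, "rx": 0, "ry": 0, "rz": 0},
    {"x": 0, "y": 0, "z": 3, "rx": 0, "ry": 0, "rz": 0},
    {"x": 0, "y": 0, "z": 3, "rx": 0, "ry": 0, "rz": 0},
    {"x": 0, "y": 0, "z": 3, "rx": 0, "ry": 0, "rz": 0},
    {"x": 0, "y": 0, "z": 0, "rx": 0, "ry": 0, "rz": 0},
    {"x": 0, "y": 0, "z": 0, "rx": 0, "ry": 0, "rz": 0}
  ]
}}

```text
time_s: 16.75
ee_pos: [509.3, 22.0, 126.3]
ee_rot: [-180.0, 0.0, -180.0]
force: [-1.1, -0.1, 3.3]
gripper_width: 28.0
gripper_force: 40.0
```

Contact is about where I computed it. Pressing down gently.

{"op": "move_arm", "data": {
  "plan": [
    {"x": 0, "y": 0, "z": 3, "rx": 0, "ry": 0, "rz": 0},
    {"x": 0, "y": 0, "z": 3, "rx": 0, "ry": 0, "rz": 0},
    {"x": 0, "y": 0, "z": 3, "rx": 0, "ry": 0, "rz": 0},
    {"x": 0, "y": 0, "z": 3, "rx": 0, "ry": 0, "rz": 0},
    {"x": 0, "y": 0, "z": 3, "rx": 0, "ry": 0, "rz": 0},
    {"x": 0, "y": 0, "z": 3, "rx": 0, "ry": 0, "rz": 0},
    {"x": 0, "y": 0, "z": 2, "rx": 0, "ry": 0, "rz": 0},
    {"x": 0, "y": 0, "z": 1, "rx": 0, "ry": 0, "rz": 0},
    {"x": 0, "y": 0, "z": 0, "rx": 0, "ry": 0, "rz": 0},
    {"x": 0, "y": 0, "z": 0, "rx": 0, "ry": 0, "rz": 0}
  ]
}}

```text
time_s: 17.75
ee_pos: [509.5, 22.0, 105.7]
ee_rot: [-180.0, 0.1, -180.0]
force: [-2.6, -0.7, 9.7]
gripper_width: 28.2
gripper_force: 40.0
```

```bash
python3 - <<'E'
from h import *
np.set_printoptions(precision=1,suppress=True)
ims=[]
for c in ("scene","side"):
    f=grab_frame(c); C=cloud(f); im=f["img"].astype(int); ok=f["z_map"]>0
    near=ok&(np.hypot(C[...,0]-509,C[...,1]-21)<60)
    o=near&(im[...,0]>150)&(im[...,2]<90)&(im[...,1]>80)&(im[...,1]<190)&(C[...,2]<80)&(C[...,2]>25)
    print(c,"ring z",o.sum(),np.percentile(C[o][:,2],[5,50,95]))
    g=near&(im[...,1]>im[...,0]+12)&(im[...,1]>im[...,2]+5)&(C[...,2]<112)
    B=C[g]; q=least_squares(lambda a:np.linalg.norm(B-a,axis=1)-34,[509,21,68],loss="soft_l1",f_scale=2); print("belly",q.x,len(B))
    ims.append(cv2.cvtColor(f["img"],cv2.COLOR_RGB2BGR))
a=cv2.resize(ims[0][150:240,215:305],(400,400)); b=cv2.resize(ims[1][140:230,205:295],(400,400))
cv2.imwrite("pics/h.png",np.hstack([a,b])); s=state(); print(s["ee_pos"],s["force"],s["time_s"])
E
```

```text
scene ring z 42 [41.2 47.1 51.9]
belly [509.4  19.5  70.2] 137
side ring z 83 [39.5 46.2 50.8]
belly [508.4  23.1  70.7] 204
[509.5  22.  105.8] [-3.2 -1.   8.8] 17.85
```

View pics/h.png

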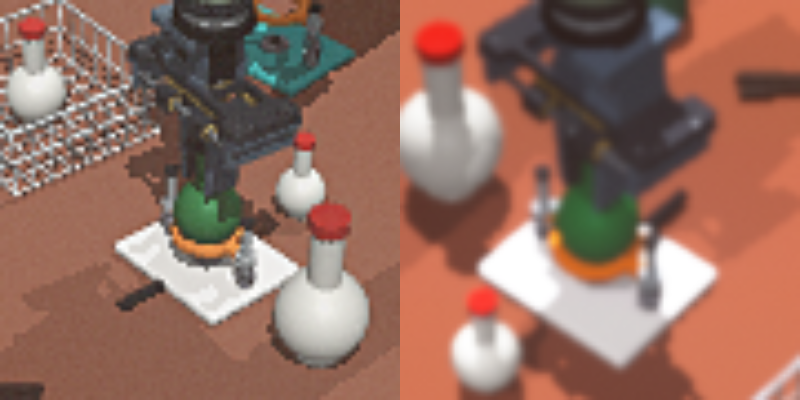

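The green flask sits upright in the ring, at (207,215) left and (597,220) right. The ring is about 22 mm down, and belly height and force agree on that. I'll press 1 mm more, let it settle and hand in.

{"op": "move_arm", "data": {
  "plan": [
    {"x": 0, "y": 0, "z": 1, "rx": 0, "ry": 0, "rz": 0},
    {"x": 0, "y": 0, "z": 0, "rx": 0, "ry": 0, "rz": 0},
    {"x": 0, "y": 0, "z": 0, "rx": 0, "ry": 0, "rz": 0},
    {"x": 0, "y": 0, "z": 0, "rx": 0, "ry": 0, "rz": 0},
    {"x": 0, "y": 0, "z": 0, "rx": 0, "ry": 0, "rz": 0}
  ]
}}

```text
time_s: 18.35
ee_pos: [509.5, 22.0, 104.8]
ee_rot: [-180.0, 0.1, -180.0]
force: [-2.0, -1.3, 10.2]
gripper_width: 27.8
gripper_force: 40.0
```

```bash
python3 -c "
from workcell import *
s=state();print(s['ee_pos'],s['force']);print(job_done())"
```

```text
[509.51491948  21.97949547 104.81587096] [-2.00652739 -1.30719672 10.1594016 ]
the job is handed in; nothing more can be done
None
```

The job is handed in: the spent flask is in the basket and released, and the green flask is seated upright in the ring and still held pressed about 23 mm of its 30 mm travel, at about 10 N on the wrist sensor, after roughly 18 s.

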